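# Start a drying run on the moisture analyser

## Task

The dish with the sample is already in the moisture analyser on the bench. Press its heating hood fully down with the fingertips, then lightly press the oblong start key on the sloping front panel until it gives, and withdraw. Leave the other keys alone, do not press the start key before the hood is shut, and do not shift the sample dish or the things standing around.

Things in the scene. Friction and masses are not known exactly. Their poses are not given: they have to be found in the camera images.
- analyser: white moisture analyser, fixed, 190 wide (y), 255 deep: x = -140 (front, towards the operator) to +115; origin at bench level, +y its left side seen from the operator, z up. Front panel x = -140 to -50 slopes 22 degrees, 28 high at the front, 64 at the rear, with four keys in a row at x = -117; the display above them is no key. Behind it the top is 68 high, with a round well for the dish at x = 33
- hood (a joint): grey heating hood, 176 wide and about 165 deep, hinged along its rear edge (axis along the analyser's y, at x = 102, z = 79 in the analyser's frame): 0 is shut (level, fully down), positive is open, rad; it starts 0.5 to 0.9 open, stays where it is left, and 2 to 5 N down on its front edge moves it. Shut, its top is 113 above the bench at the middle and 106 near the front edge
- hood_press (a point): point on the top of the hood close to its front edge, midway across: a good place to press. 141 in front of the hinge axis and 27 above it when the hood is shut; its z axis is square to the hood's top, its x axis points to the hinge
- start_key_top (a point): centre of the top face of the oblong start key, 16 (up the slope) x 28 (across) mm, about 6 proud of the panel; its z axis is square to the panel, pressing is along -z. Clear gap of 38 to the next key
- start_key (a joint): travel of the start key, m: 0 is up, 0.0035 fully pressed; a spring (about 2.5 N at full travel) returns it
- key_1 (a joint): travel of the leftmost round key (16 wide, at y = 68 on the analyser), m: 0 is up, 0.0035 pressed; leave alone
- key_2 (a joint): travel of the second round key (y = 36), m; leave alone
- key_3 (a joint): travel of the third round key (y = 4), nearest to the start key (y = -56), m; leave alone
- dish: loose shallow aluminium dish 90 wide, 9 high with a black film in it, lying in the analyser's well under the hood; origin under its centre
- tin: round sample tin 57 wide, 34 high, loose on the bench at the right of the analyser; origin under its centre
- weight: brass weight 29 wide, 51 high, loose on the bench at the right of the analyser; origin under its centre
- beaker: small glass beaker 53 wide, 66 high, loose on the bench far to the right of the analyser; origin under its centre
- spatula: spatula 198 long, 14 high, loose on the bench further to the right, near the bench's front edge; origin under its middle

How it is judged (in metres and radians):
On the way, in this order (a step that is already met when the one before it is completed fails the run):
1. the hood is pressed fully down (value of joint hood below 0.04 rad), for 0.2 s.
2. the start key is pressed in by the fingertips (value of joint start_key above 0.002 m and value of joint hood below 0.04 rad and contact force between the fingers and start_key above 0.5 N), for 0.1 s.
At the end, for the whole second after the job is handed in: The hood is shut (within 0.04 rad), the start key has been pressed at least 2 mm after that and is up again, the other keys are up, the dish lies within 6 mm and the tin, weight, beaker and spatula within 10 mm of where they were (value of joint hood below 0.04 rad and value of joint each of start_key, key_1, key_2, key_3 below 0.001 m and distance of dish from where it was at the start of the episode below 0.006 m and distance of each of tin, weight, beaker, spatula from where it was at the start of the episode below 0.01 m); the robot touches nothing.
It fails at once if the start key is pressed while the hood is not shut (value of joint start_key above 0.001 m and value of joint hood above 0.06 rad).
It fails at once if one of the other keys is pressed (value of joint any of key_1, key_2, key_3 above 0.0015 m).
It fails at once if the hood is lifted further open instead of pressed down (value of joint hood above 1.05 rad).
It fails at once if the start key is pressed hard (over 20 N) or the analyser is pushed hard (over 40 N) (contact force between the fingers and start_key above 20 N or contact force between the arm and analyser above 40 N).
It fails at once if the sample dish or a bystander is shifted, lifted or knocked over (distance of dish from where it was at the start of the episode above 0.008 m or angle between dish's own z axis and vertical above 0.2 rad or distance of any of tin, weight, beaker, spatula from where it was at the start of the episode above 0.015 m).
It also fails if it takes over 35 s, if anything falls off the work surface, if the arm or the gripper's body presses on something with over 40 N, if the wrist force passes 120 N, or if a joint passes its speed limit or range.

## Robot

A 6-joint arm with a two-finger parallel gripper is mounted at the origin on a cart in front of the work surface, level with it; the furniture and walls round the work are solid. World frame = base frame: x ahead of the robot, y to its left, z up, the work surface at z = 0. Lengths are in m, angles in degrees, forces in N, time in s.
With the tool pointing down it reaches from about 0.25 to 0.725 m from the base axis. Payload 9.7 kg.
Tool frame: the origin (TCP) lies between the finger pads; the fingertips stand 19 mm ahead of it and the grasp point (between the pads) is the TCP; z points along the fingers, y is the line along which they close (so a half turn about z gives the same grasp; the last joint's range is limited). The gripper opens to 85 mm and grips with 20 to 120 N. Pads are 22 mm wide; open, the fingers measure 114 mm over their backs; the gripper's body (76 mm by 85 mm) begins 54 mm behind the grasp point. The pads swing forward as they close: fully open they stand 13 mm farther back than shut.
Start: joints at [65.546, 4.979, 10.078, 95.1, 0, 90], TCP at [0.228, 0.501, 0.224] pointing down, gripper open.
Joint ranges: [-179.16, 179.16], [-48.56, 103.87], [-65.8, 70.77], [-126.05, 130.52], [-82.76, 87.17], [-180, 180]. Speed limits (degrees/s): [127.2, 127.2, 147.25, 180, 180, 180].

## Interface

Orientations are given as [roll, pitch, yaw] about the fixed x, y, z axes, in that order (R = Rz(yaw) Ry(pitch) Rx(roll)).
In Python, from workcell import telemetry, camera, calibration, workorder gives the robot as it stands.
- The arm moves only by the tool play_rows, never from a script. Its argument "increments" is a list of rows, each a list of 3 entries, a list of its own where there are three numbers: the shift along the tool's x, y, z in mm, then the turn, a rotation vector about the tool's x, y, z in degrees, then the closure, from 0 (fully open) to 1 (shut). In form: [[[x, y, z], [ax, ay, az], jaw], ...]. A call has 1 to 20 rows; each row is the pose to reach, as a shift and turn from the pose commanded when the call began, along the tool's axes at that moment; what a row does not reach only later rows make up. A row lasts 1/10 s, in which the tool goes at most 50 mm and 8.59 degrees, less where a joint would pass 70% of its speed; a pose out of reach is approached as far as the arm can. A call with a gripper value outside its range is refused whole. The fingers move at their own pace and stop on an object; "grip_force" is the grip in N (left out, the last holds). Time passes only in rows, so rows that repeat a pose let the fingers close. It gives the time, the measured TCP pose, the force, the opening and the grip force at its end, in the units of the state.
- telemetry.get_obs(): the state, without advancing time (a new reading comes with each control period).
- camera(name): name is "scene" or "side" or "wrist"; returns (picture, depth): 400x640x3 uint8, red, green, blue; 400x640 float32, m along the optical axis (not along the pixel's ray), 0 where there is no reading.
- calibration(name): a dict with "vertical_fov" (degrees; the focal length in pixels is half the picture's height over the tangent of half this angle, whatever the lens; pixels are square), "cx", "cy" (the principal point, pixels), "rvec" (rotation vector, rad) and "tvec" (3), from world to camera coordinates, as OpenCV has them; the wrist camera has in their place "hand_eye" (4x4, takes a point from camera to tool coordinates, whose origin is the TCP and whose axes are the flange's). Camera axes: x right, y down, z forward; pixel columns grow to the right and rows downward; lengths in m; the calibration is good to about 2 mm. A picture is of the moment at which its call begins: read the wrist's pose just before it. calibration takes no time and is no camera call.
- workorder.job_done(): hands the job in; it is judged then, once.
The state is a dict: "time": time; "q": joint angles; "qd": joint speeds; "joint_efforts": joint torques, N m; "ee_pos": TCP position; "tcp_rot": TCP orientation; "wrist_force": force on the tool from outside, world axes, zero at the start; "torque": the same for the moment, N m; "opening": finger opening in m; "grasp_force": force on a finger pad.
Only numpy, scipy, OpenCV 4.12 (cv2) and the standard library are available. Lean on these libraries where they do the work, as an engineer would, in place of code of your own. Each camera call takes 0.05 s, during which the arm holds its last target. There are 200 camera calls.

## Working session

There is one attempt and no reset: what is moved stays moved. The work goes in short steps, Python scripts to look and compute and a tool call to move; the robot and the scene stay as the last step left them, time stands still between calls to the robot, and variables do not carry over. Pictures are saved under pics/ and viewed, at most 10 in all, crops included, and the job is handed in when it is done.

Besides the shell and the picture viewer there is one more tool, called after ">>>" as name([rows], argument=value, ...), one row to a line, values as JSON. play_rows: Moves the arm, as the interface text tells. Its arguments: {"type":"object","properties":{"increments":{"type":"array"},"grip_force":{"type":"number"}},"required":["increments"]}

```bash
mkdir -p pics; cat > h.py <<'E'
import numpy as np, cv2
from scipy.spatial.transform import Rotation as R
from workcell import telemetry, camera, calibration, workorder
def K(c,h=400):
    f=h/2/np.tan(np.radians(c["vertical_fov"])/2); return f,c["cx"],c["cy"]
def cloud(name):
    o=telemetry.get_obs(); im,d=camera(name); c=calibration(name); f,cx,cy=K(c)
    v,u=np.mgrid[:400,:640]; P=np.dstack([(u-cx)/f*d,(v-cy)/f*d,d])
    if "hand_eye" in c:
        H=np.array(c["hand_eye"]); P=P@H[:3,:3].T+H[:3,3]
        Rt=R.from_euler('xyz',o["tcp_rot"],degrees=True).as_matrix(); P=P@Rt.T+np.array(o["ee_pos"])
    else:
        Rm=R.from_rotvec(np.ravel(c["rvec"])).as_matrix(); P=(P-np.ravel(c["tvec"]))@Rm
    P[d==0]=np.nan
    return im,P
E
python3 - <<'E'
from h import *
print(telemetry.get_obs())
for n in("scene","side"):
    im,P=cloud(n); np.save(n,P); cv2.imwrite(f"pics/{n}0.png",im[:,:,::-1]); print({k:v for k,v in calibration(n).items()})
E
```

```text
{'time': 0.0, 'q': array([6.55456642e+01, 5.01110447e+00, 1.00336132e+01, 9.51001723e+01,
       1.60038588e-03, 9.00005714e+01]), 'qd': array([-0.09297745, -0.06265802, -0.06715789,  0.07523519,  0.00239326,
       -0.1074658 ]), 'joint_efforts': array([-2.69281561e-03, -5.20389998e+01,  4.64799607e+01,  1.64731534e-02,
       -1.94164550e-04,  9.78522053e-06]), 'ee_pos': array([0.22757164, 0.50043666, 0.22297551]), 'tcp_rot': array([-1.79922336e+02, -1.59960991e-03,  1.55545091e+02]), 'wrist_force': array([-0.16845565, -0.06686409,  0.1999527 ]), 'torque': array([-0.04477082, -0.010552  ,  0.0209681 ]), 'grasp_force': 0.0, 'opening': 0.08496113826905015}
{'vertical_fov': 54.038384661268886, 'cx': 322.934955744293, 'cy': 203.98016078591397, 'rvec': array([ 2.51944989,  0.73090553, -0.21634943]), 'tvec': array([-0.52980264, -0.07603228,  1.33195566])}
{'vertical_fov': 50.148736240068146, 'cx': 314.42400477165745, 'cy': 200.11807330342603, 'rvec': array([ 0.5472189 , -2.64309923,  1.27756761]), 'tvec': array([0.55313186, 0.14211196, 1.38306523])}
```

View pics/scene0.png

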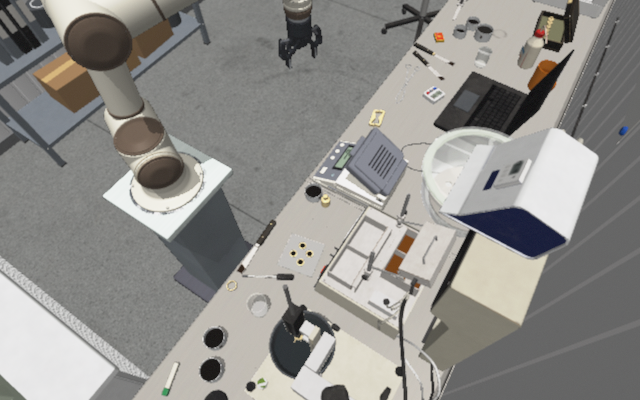

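View pics/side0.png

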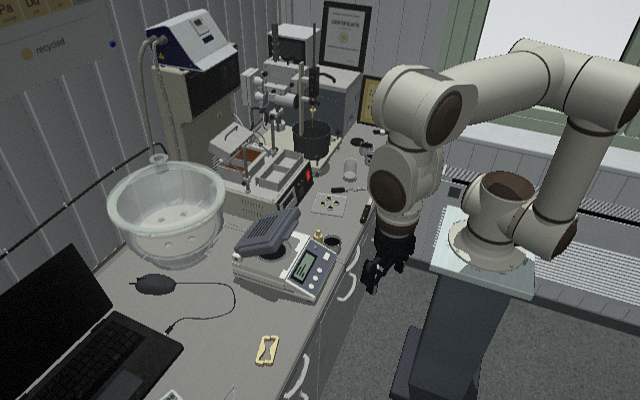

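The analyser is near (360,165) in the scene view and near (285,250) in the side view, where the keys show around (320,265). I'll enlarge both.

```bash
python3 - <<'E'
from h import *
a=cv2.imread("pics/scene0.png")[120:220,300:420]; b=cv2.imread("pics/side0.png")[195:310,225:355]
cv2.imwrite("pics/a.png",cv2.resize(a,(720,600),interpolation=cv2.INTER_CUBIC)); cv2.imwrite("pics/b.png",cv2.resize(b,(678,600),interpolation=cv2.INTER_CUBIC))
E
```

```text
(no output)
```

View pics/a.png

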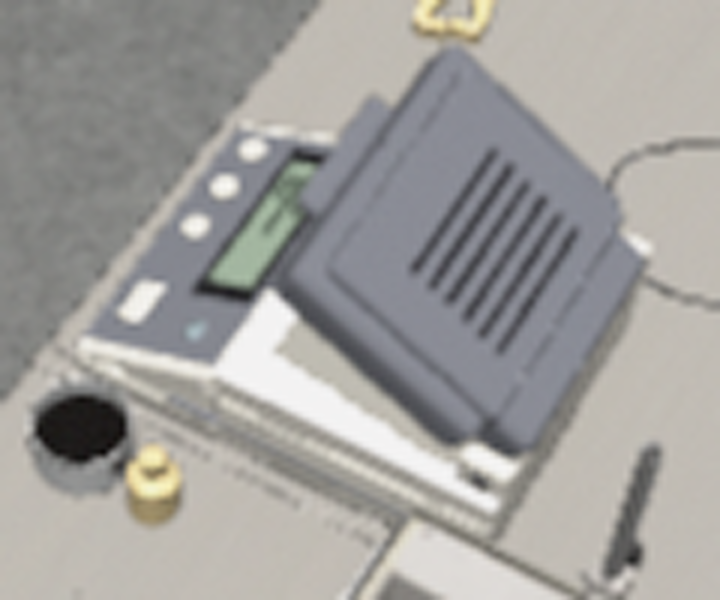

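View pics/b.png

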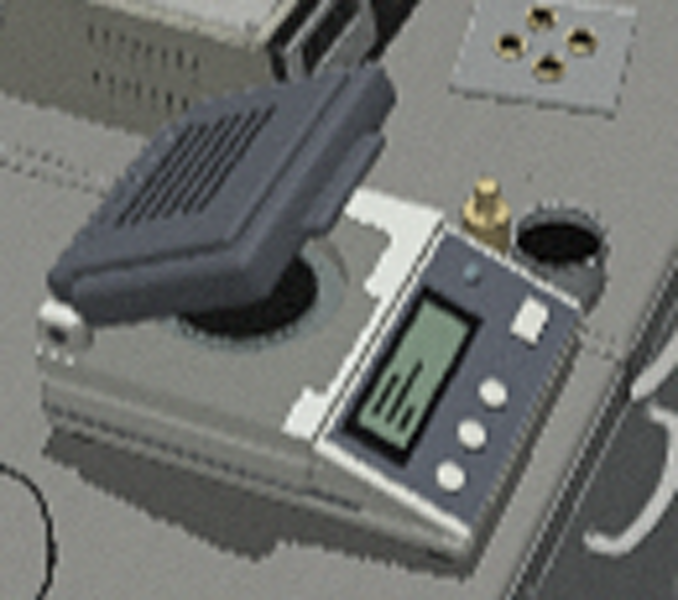

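Keys found. Scene crop: key_1 (254,149), key_2 (225,186), key_3 (196,225), start (142,301). Side crop: start (528,320), key_3 (492,393), key_2 (472,434), key_1 (450,476). The tin and weight stand by the right front corner. Next I'll fit the analyser pose and take the hood angle from depth.

```bash
cat >> h.py <<'E'
t22=np.tan(np.radians(22)); s22=np.sin(np.radians(22)); c22=np.cos(np.radians(22))
def keyp(y): return np.array([-.117-.006*s22,y,.028+.023*t22+.006*c22])
def toW(p,X): return R.from_euler('z',p[2]).apply(X)+[p[0],p[1],0]
E
python3 - <<'E'
from h import *
from scipy.optimize import least_squares
M=np.array([keyp(y) for y in(.068,.036,.004,-.056)])
A=(np.array([[254,149],[225,186],[196,225],[142,301]])+.5)/6-.5+[300,120]
B=(np.array([[450,476],[472,434],[492,393],[528,320]])+.5)/(678/130)-.5+[225,195]
def proj(n,X):
    c=calibration(n); f,cx,cy=K(c); Q=R.from_rotvec(np.ravel(c["rvec"])).apply(X)+np.ravel(c["tvec"]); return Q[:,:2]/Q[:,2:]*f+[cx,cy]
fun=lambda p:np.r_[proj("scene",toW(p,M))-A,proj("side",toW(p,M))-B].ravel()
r=min((least_squares(fun,[.6,.2,y]) for y in(-1,0,1)),key=lambda r:r.cost); p=r.x; print(p,np.degrees(p[2]),r.cost,r.fun.round(1)); np.save("pose",p)
print("start key",toW(p,M[3]))
for n,px in(("scene",A),("side",B)):
    P=np.load(n+".npy"); print(n,[P[int(round(v)),int(round(u))].round(4) for u,v in px],"\n",toW(p,M).round(4))
    L=R.from_euler('z',-p[2]).apply((P.reshape(-1,3)-[p[0],p[1],0]))
    h=L[(abs(L[:,1])<.06)&(L[:,0]>-.06)&(L[:,0]<.07)&(L[:,2]>.12)&(L[:,2]<.3)]
    # top plane z vs x
    k=np.polyfit(h[:,0],h[:,2],1)
    for _ in range(8):
        e=h[:,2]-np.polyval(k,h[:,0]); k=np.polyfit(h[abs(e)<.006,0],h[abs(e)<.006,2],1)
    print(len(h),k,np.degrees(np.arctan(k[0])), h[:,2].max(), h[:,0].min())
E
```

```text
[0.55673688 0.3573752  0.03303799] 1.892937268910316 0.5969187182547068 [-0.6 -0.2 -0.4  0.  -0.2  0.  -0.3 -0.1 -0.4  0.2 -0.5  0.  -0.3 -0.
 -0.1 -0.1]
start key [0.4394041  0.29746677 0.04285571]
scene [array([0.4384, 0.4205, 0.0472]), array([0.4388, 0.3872, 0.0448]), array([0.4386, 0.3554, 0.0465]), array([0.4413, 0.2948, 0.0455])] 
 [[0.4353 0.4214 0.0429]
 [0.4364 0.3894 0.0429]
 [0.4374 0.3574 0.0429]
 [0.4394 0.2975 0.0429]]
1177 [-0.55438842  0.17657551] -29.00347834246184 0.18135210536068325 -0.04030179617465263
side [array([0.4332, 0.4228, 0.0457]), array([0.4357, 0.3885, 0.0415]), array([0.4375, 0.3543, 0.0393]), array([0.4382, 0.2984, 0.0434])] 
 [[0.4353 0.4214 0.0429]
 [0.4364 0.3894 0.0429]
 [0.4374 0.3574 0.0429]
 [0.4394 0.2975 0.0429]]
958 [-0.49836118  0.17424094] -26.4898841885923 0.1792262731458959 -0.040409851977311714
```

Fit residual is under 1 px. The hood is about 0.5 rad open, and its press point is at about world (0.547, 0.357, 0.171). I'll move above it with the fingers shut and tool y aligned to the analyser's y.

>>> play_rows([
  [[-15,0,-15],[0,0,-2],1],
  [[-40,0,-30],[0,0,-4],1],
  [[-70,0,-40],[0,0,-7],1],
  [[-105,0,-40],[0,0,-10],1],
  [[-140,0,-40],[0,0,-13],1],
  [[-175,0,-40],[0,0,-16],1],
  [[-210,0,-40],[0,0,-19],1],
  [[-245,0,-40],[0,0,-22],1],
  [[-280,0,-40],[0,0,-24],1],
  [[-310,1,-40],[0,0,-25],1],
  [[-335,1,-40],[0,0,-26.4],1],
  [[-350,1,-40],[0,0,-26.4],1],
  [[-350,1,-40],[0,0,-26.4],1],
  [[-350,1,-40],[0,0,-26.4],1],
])

```text
time: 1.5
ee_pos: [0.5463, 0.3569, 0.2634]
tcp_rot: [-180.0, -0.0, -178.1]
wrist_force: [0.0, -0.3, -0.4]
opening: -0.0
grasp_force: 0.0
```

```bash
python3 - <<'E'
from h import *
p=np.load("pose.npy"); o=telemetry.get_obs(); print(o["time"],o["ee_pos"],o["tcp_rot"],o["opening"],o["wrist_force"])
print("TCP in analyser",R.from_euler('z',-p[2]).apply(o["ee_pos"]-[p[0],p[1],0]))
im,P=cloud("wrist"); cv2.imwrite("pics/w1.png",im[:,:,::-1])
L=R.from_euler('z',-p[2]).apply((P.reshape(-1,3)-[p[0],p[1],0]))
for x in np.arange(-.06,.1,.01):
    s=L[(abs(L[:,0]-x)<.003)&(abs(L[:,1])<.05)&(L[:,2]<.19)]; print(round(x,2),len(s),np.nanpercentile(s[:,2],[10,50,90]).round(4) if len(s) else '')
E
```

```text
1.5 [0.54625077 0.35692865 0.26342737] [-1.79994927e+02 -4.36865475e-02 -1.78092216e+02] -2.6394535343587228e-05 [ 0.01266535 -0.32391944 -0.44318531]
TCP in analyser [-1.04951333e-02 -9.99269925e-05  2.63427374e-01]
-0.06 643 [0.0612 0.0623 0.0635]
-0.05 719 [0.0628 0.0681 0.0693]
-0.04 870 [0.0679 0.069  0.1661]
-0.03 1412 [0.068  0.1669 0.1693]
-0.02 2038 [0.0679 0.1667 0.1717]
-0.01 1107 [0.1752 0.1761 0.1768]
0.0 1319 [0.1727 0.1753 0.1772]
0.01 776 [0.172  0.1736 0.1751]
0.02 726 [0.1663 0.1677 0.1693]
0.03 654 [0.1605 0.1617 0.1632]
0.04 554 [0.1545 0.1559 0.1573]
0.05 410 [0.1485 0.1497 0.1512]
0.06 247 [0.1425 0.1437 0.1454]
0.07 190 [0.1364 0.1377 0.1392]
0.08 154 [0.1304 0.1319 0.1331]
0.09 118 [0.1243 0.1257 0.1272]
```

View pics/w1.png

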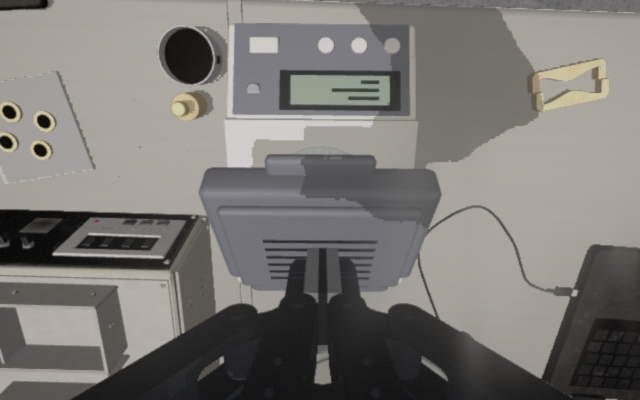

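The hood is centred under the fingers in the wrist view: front lip at (320,163), start key at (263,45). It is about 0.54 rad open. I'll press it down along the press point's arc, stopping short of shut.

>>> play_rows([
  [[-4,0,15],[0,0,0],1],
  [[-8,0,32],[0,0,0],1],
  [[-12,0,46],[0,0,0],1],
  [[-12,0,56],[0,0,0],1],
  [[-12,0,63],[0,0,0],1],
  [[-11,0,68],[0,0,0],1],
  [[-8,0,73],[0,0,0],1],
  [[-5,0,78],[0,0,0],1],
  [[-1,0,83],[0,0,0],1],
  [[3,0,88],[0,0,0],1],
  [[7,0,93],[0,0,0],1],
  [[10,0,98],[0,0,0],1],
  [[13,0,103],[0,0,0],1],
  [[16,0,108],[0,0,0],1],
  [[19,0,113],[0,0,0],1],
  [[21,0,118],[0,0,0],1],
  [[23,0,122],[0,0,0],1],
  [[25,0,126],[0,0,0],1],
  [[25,0,128],[0,0,0],1],
  [[25,0,128],[0,0,0],1],
])

```text
time: 3.55
ee_pos: [0.5217, 0.3558, 0.1353]
tcp_rot: [-180.0, -0.0, -178.1]
wrist_force: [-1.4, 0.2, 0.3]
opening: -0.0
grasp_force: 0.5
```

>>> play_rows([
  [[1,0,2],[0,0,0],1],
  [[2,0,4],[0,0,0],1],
  [[2,0,6],[0,0,0],1],
  [[2,0,7],[0,0,0],1],
])

```text
time: 3.95
ee_pos: [0.5195, 0.3557, 0.1284]
tcp_rot: [-180.0, -0.0, -178.1]
wrist_force: [-4.5, -0.2, 4.0]
opening: 0.0004
grasp_force: 2.4
```

```bash
cat > s.py <<'E'
from h import *
p=np.load("pose.npy"); o=telemetry.get_obs(); print(o["time"],o["ee_pos"],o["wrist_force"])
for n in("wrist","side"):
    im,P=cloud(n); cv2.imwrite(f"pics/{n}_{o['time']:.2f}.png",im[:,:,::-1])
    L=R.from_euler('z',-p[2]).apply((P.reshape(-1,3)-[p[0],p[1],0]))
    for x in np.arange(-.06,.1,.02):
        s=L[(abs(L[:,0]-x)<.003)&(abs(L[:,1])<.075)&(abs(L[:,1])>.03)&(L[:,2]<.19)&(L[:,2]>.04)]; print(n,round(x,2),len(s),np.nanpercentile(s[:,2],[10,50,90]).round(4) if len(s) else '')
E
python3 s.py
```

```text
3.95 [0.51947905 0.35570436 0.12843551] [-4.52876618 -0.19793629  4.03686167]
wrist -0.06 1587 [0.0613 0.0625 0.0648]
wrist -0.04 5814 [0.069  0.1276 0.1337]
wrist -0.02 1867 [0.1391 0.1398 0.1405]
wrist 0.0 209 [0.1347 0.1356 0.1365]
wrist 0.02 46 [0.1305 0.1313 0.1321]
wrist 0.04 13 [0.1271 0.1276 0.1278]
wrist 0.06 0 
wrist 0.08 0 
side -0.06 61 [0.0586 0.0632 0.066 ]
side -0.04 114 [0.0678 0.1277 0.1338]
side -0.02 41 [0.0679 0.1379 0.1406]
side 0.0 38 [0.068  0.1335 0.1365]
side 0.02 44 [0.0684 0.13   0.1322]
side 0.04 52 [0.069  0.1256 0.1279]
side 0.06 44 [0.1161 0.1217 0.1237]
side 0.08 42 [0.1138 0.1175 0.1193]
```

```bash
python3 - <<'E'
import cv2
a=cv2.imread("pics/wrist_3.95.png"); b=cv2.imread("pics/side_3.95.png")[195:310,225:355]
cv2.imwrite("pics/c.png",cv2.hconcat([cv2.resize(a[60:400,160:480],(376,400)),cv2.resize(b,(424,400),interpolation=cv2.INTER_CUBIC)]))
E
```

```text
(no output)
```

View pics/c.png

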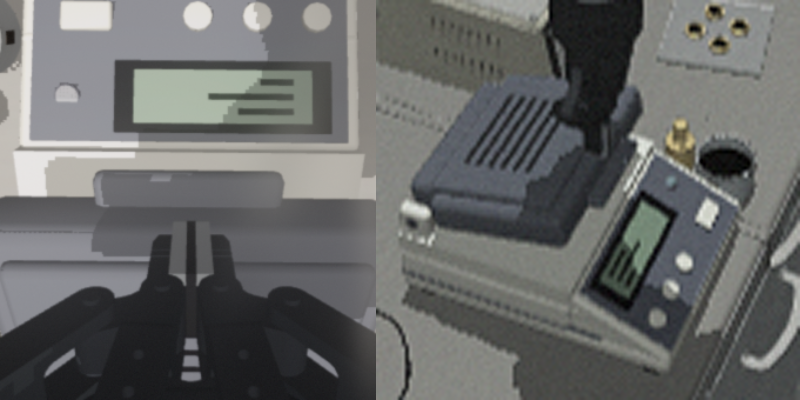

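The fingertips slipped over the hood's front bevel near (190,225), just behind the tab. The hood is at about 12°. I'll back off, lift, and press again about 23 mm further back.

>>> play_rows([
  [[4,0,0],[0,0,0],1],
  [[9,0,-4],[0,0,0],1],
  [[9,0,-20],[0,0,0],1],
  [[9,0,-40],[0,0,0],1],
  [[-3,0,-48],[0,0,0],1],
  [[-18,0,-48],[0,0,0],1],
  [[-23,0,-45],[0,0,0],1],
  [[-23,0,-40],[0,0,0],1],
])

```text
time: 4.85
ee_pos: [0.5429, 0.3564, 0.1681]
tcp_rot: [-180.0, -0.0, -178.1]
wrist_force: [0.2, 0.6, 1.0]
opening: 0.0002
grasp_force: 0.0
```

```bash
python3 s.py | grep -v wrist
```

```text
4.85 [0.54291816 0.35643983 0.16810652] [0.195285   0.63961736 1.03271811]
side -0.06 58 [0.0603 0.0622 0.1152]
side -0.04 111 [0.0668 0.1289 0.1346]
side -0.02 62 [0.0686 0.138  0.1399]
side 0.0 38 [0.0673 0.1333 0.1358]
side 0.02 40 [0.0686 0.1292 0.132 ]
side 0.04 45 [0.0701 0.1263 0.1285]
side 0.06 50 [0.1147 0.1216 0.1238]
side 0.08 42 [0.1113 0.1177 0.1199]
```

>>> play_rows([
  [[0,0,4],[0,0,0],1],
  [[0,0,8],[0,0,0],1],
  [[0,0,11],[0,0,0],1],
  [[0,0,14],[0,0,0],1],
  [[0,0,17],[0,0,0],1],
  [[0,0,20],[0,0,0],1],
  [[0,0,23],[0,0,0],1],
  [[0,0,26],[0,0,0],1],
  [[0,0,29],[0,0,0],1],
  [[0,0,32],[0,0,0],1],
  [[0,0,34],[0,0,0],1],
])

```text
time: 6.05
ee_pos: [0.5426, 0.3565, 0.1343]
tcp_rot: [-180.0, -0.0, -178.1]
wrist_force: [0.3, 0.4, 0.7]
opening: -0.0002
grasp_force: 0.0
```

```bash
python3 s.py
```

```text
6.05 [0.54263172 0.35649239 0.13429689] [0.28704777 0.44295159 0.71901907]
wrist -0.06 1580 [0.0611 0.0624 0.064 ]
wrist -0.04 5001 [0.0689 0.1284 0.1338]
wrist -0.02 2115 [0.1388 0.1395 0.1403]
wrist 0.0 1663 [0.1346 0.1355 0.1363]
wrist 0.02 691 [0.1304 0.1313 0.132 ]
wrist 0.04 0 
wrist 0.06 106 [0.1221 0.1228 0.1236]
wrist 0.08 3 [0.1131 0.1187 0.1188]
side -0.06 64 [0.0591 0.0622 0.0656]
side -0.04 111 [0.068  0.1273 0.1344]
side -0.02 67 [0.0674 0.1385 0.141 ]
side 0.0 41 [0.0664 0.1335 0.136 ]
side 0.02 36 [0.0691 0.1296 0.132 ]
side 0.04 34 [0.0695 0.1255 0.1278]
side 0.06 48 [0.1154 0.122  0.1243]
side 0.08 43 [0.1129 0.1177 0.12  ]
```

No contact, although by the 19 mm figure the tips should already be below the hood surface. I'll measure where the fingertips actually are.

```bash
python3 - <<'E'
from h import *
o=telemetry.get_obs(); Rt=R.from_euler('xyz',o["tcp_rot"],degrees=True)
for n in("wrist","side","scene"):
    im,P=cloud(n); T=Rt.inv().apply(P.reshape(-1,3)-o["ee_pos"]).reshape(400,640,3)
    dark=im.max(2)<75
    m=(abs(T[...,0])<.025)&(abs(T[...,1])<.035)&(T[...,2]>-.06)&(T[...,2]<.03)
    print(n,m.sum()); 
    for z in np.arange(-.05,.03,.005):
        s=m&(abs(T[...,2]-z)<.0025)
        if s.sum(): print("  z%.3f n%d x[%.3f %.3f] y[%.3f %.3f] col %s"%(z,s.sum(),T[s][:,0].min(),T[s][:,0].max(),T[s][:,1].min(),T[s][:,1].max(),np.median(im[s],0)))
    cv2.imwrite(f"pics/d_{n}.png",im[:,:,::-1])
b=cv2.imread("pics/d_side.png")[170:280,240:370]; cv2.imwrite("pics/e.png",cv2.resize(b,(709,600),interpolation=cv2.INTER_CUBIC))
E
```

```text
wrist 18192
  z-0.050 n587 x[-0.007 0.014] y[-0.028 0.027] col [42. 42. 45.]
  z-0.045 n828 x[-0.012 0.011] y[-0.011 0.015] col [46. 46. 48.]
  z-0.040 n427 x[0.005 0.011] y[-0.014 0.014] col [67. 67. 69.]
  z-0.035 n533 x[0.005 0.011] y[-0.013 0.014] col [49. 49. 52.]
  z-0.030 n466 x[0.005 0.011] y[-0.013 0.014] col [53. 54. 57.]
  z-0.025 n412 x[0.005 0.011] y[-0.013 0.014] col [51. 52. 55.]
  z-0.020 n380 x[0.005 0.011] y[-0.013 0.014] col [49. 50. 52.]
  z-0.015 n238 x[0.005 0.011] y[-0.012 0.013] col [86.  86.5 88. ]
  z-0.010 n15 x[0.009 0.010] y[-0.006 0.006] col [93. 94. 96.]
  z-0.005 n4529 x[-0.013 0.013] y[-0.035 0.035] col [100. 100. 106.]
  z-0.000 n6509 x[-0.025 0.025] y[-0.035 0.035] col [103. 103. 108.]
  z0.005 n63 x[0.023 0.025] y[-0.035 0.033] col [ 99.  99. 103.]
side 337
  z-0.050 n6 x[-0.009 0.013] y[-0.004 0.012] col [35.5 37.5 38.5]
  z-0.045 n3 x[0.011 0.012] y[-0.004 0.005] col [36. 38. 39.]
  z-0.040 n8 x[-0.004 0.011] y[-0.004 0.017] col [27. 30. 30.]
  z-0.035 n10 x[-0.004 0.012] y[-0.007 0.017] col [42.5 42.  44.5]
  z-0.030 n11 x[-0.004 0.011] y[-0.004
[... 569 characters left out ...]
 -0.007] y[-0.006 -0.006] col [36. 38. 39.]
  z-0.040 n1 x[-0.010 -0.010] y[0.006 0.006] col [68. 71. 73.]
  z-0.035 n6 x[-0.011 -0.005] y[-0.011 0.006] col [65.5 66.5 69. ]
  z-0.030 n6 x[-0.010 -0.000] y[-0.013 0.004] col [62.5 64.  67.5]
  z-0.025 n7 x[-0.010 0.007] y[-0.012 0.003] col [66. 67. 71.]
  z-0.020 n7 x[-0.011 0.003] y[-0.012 0.003] col [39. 39. 42.]
  z-0.015 n5 x[-0.010 0.003] y[-0.010 -0.002] col [85. 86. 88.]
  z-0.010 n5 x[-0.009 0.011] y[-0.026 0.007] col [ 92.  94. 100.]
  z-0.005 n59 x[-0.025 0.022] y[-0.035 0.035] col [ 97.  98. 104.]
  z-0.000 n140 x[-0.025 0.025] y[-0.035 0.035] col [109.  110.5 118. ]
  z0.005 n11 x[-0.024 0.024] y[-0.025 0.034] col [ 99.  99. 106.]
```

View pics/e.png

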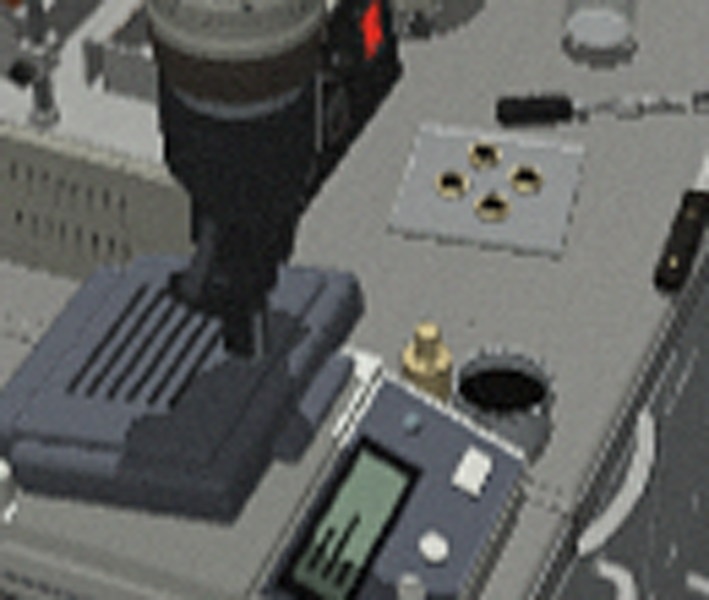

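The picture shows the fingertips just above the hood, not touching. Depth from all three cameras puts the tips about 10 mm behind the reported TCP, and the earlier contact height agrees. So tip height is TCP z + 10 mm, and I'll carry on pressing with that.

>>> play_rows([
  [[1,0,3],[0,0,0],1],
  [[2,0,6],[0,0,0],1],
  [[2,0,9],[0,0,0],1],
  [[2,0,12],[0,0,0],1],
  [[2,0,15],[0,0,0],1],
  [[2,0,18],[0,0,0],1],
  [[3,0,21],[0,0,0],1],
  [[3,0,24],[0,0,0],1],
  [[3,0,26],[0,0,0],1],
  [[3,0,28],[0,0,0],1],
  [[3,0,28],[0,0,0],1],
])

```text
time: 7.4
ee_pos: [0.5398, 0.3564, 0.1062]
tcp_rot: [-180.0, -0.0, -178.1]
wrist_force: [0.3, 0.0, 0.4]
opening: 0.0002
grasp_force: 0.0
```

```bash
python3 s.py
```

```text
7.4 [0.53975882 0.35635321 0.10622896] [0.25508463 0.00439724 0.43465039]
wrist -0.06 2225 [0.0613 0.0625 0.0883]
wrist -0.04 2621 [0.1063 0.1072 0.108 ]
wrist -0.02 3086 [0.1136 0.1145 0.1867]
wrist 0.0 2009 [0.1135 0.1143 0.115 ]
wrist 0.02 259 [0.1131 0.1139 0.1146]
wrist 0.04 166 [0.1134 0.1141 0.1146]
wrist 0.06 0 
wrist 0.08 0 
side -0.06 69 [0.0595 0.0629 0.0871]
side -0.04 57 [0.1037 0.1066 0.109 ]
side -0.02 54 [0.1115 0.1135 0.1162]
side 0.0 28 [0.107  0.1121 0.1151]
side 0.02 30 [0.11   0.1131 0.1161]
side 0.04 41 [0.1077 0.1133 0.1151]
side 0.06 52 [0.1097 0.1135 0.1149]
side 0.08 24 [0.1049 0.1102 0.1132]
```

>>> play_rows([
  [[0,0,1],[0,0,0],1],
  [[0,0,2],[0,0,0],1],
  [[0,0,2.5],[0,0,0],1],
  [[0,0,3],[0,0,0],1],
  [[0,0,3],[0,0,0],1],
])

```text
time: 8.0
ee_pos: [0.5399, 0.3564, 0.1054]
tcp_rot: [180.0, 0.1, -178.1]
wrist_force: [-3.6, -2.6, 10.9]
opening: 0.0001
grasp_force: 5.6
```

The force rose to about 11 N at the stop, with the top at its nominal 113 mm, so the hood is shut. That contact puts the tips about 8 mm behind the TCP. I'll hold briefly, lift, and move to a standoff above the start key, tilted 22°.

>>> play_rows([
  [[0,0,0.5],[0,0,0],1],
  [[0,0,0.5],[0,0,0],1],
  [[0,0,-5],[0,0,0],1],
  [[0,0,-20],[0,0,0],1],
  [[5,0,-40],[0,0,0],1],
  [[25,-10,-50],[0,-3,0],1],
  [[50,-25,-50],[0,-8,0],1],
  [[75,-40,-50],[0,-13,0],1],
  [[100,-50,-50],[0,-18,0],1],
  [[112,-55,-45],[0,-22,0],1],
  [[114,-55.6,-25],[0,-22,0],1],
  [[114,-55.6,-5],[0,-22,0],1],
  [[114,-55.6,15],[0,-22,0],1],
  [[114,-55.6,26],[0,-22,0],1],
  [[114,-55.6,26],[0,-22,0],1],
  [[114,-55.6,26],[0,-22,0],1],
])

```text
time: 9.6
ee_pos: [0.428, 0.2972, 0.0786]
tcp_rot: [180.0, 22.0, -178.1]
wrist_force: [0.0, 0.5, 0.3]
opening: 0.0001
grasp_force: 0.0
```

```bash
cat > k.py <<'E'
from h import *
p=np.load("pose.npy"); o=telemetry.get_obs(); Rt=R.from_euler('xyz',o["tcp_rot"],degrees=True)
print(o["time"],o["ee_pos"],o["tcp_rot"],o["wrist_force"])
print("key (from fit) in tool, mm",1e3*Rt.inv().apply(toW(p,keyp(-.056))-o["ee_pos"]))
im,P=cloud("wrist"); cv2.imwrite(f"pics/k_{o['time']:.2f}.png",im[:,:,::-1])
T=Rt.inv().apply(P.reshape(-1,3)-o["ee_pos"]).reshape(400,640,3)
kt=Rt.inv().apply(toW(p,keyp(-.056))-o["ee_pos"])
m=(abs(T[...,0]-kt[0])<.03)&(abs(T[...,1]-kt[1])<.03)&(im.min(2)>150)&(T[...,2]>.005)
print("white patch mm",m.sum(),1e3*np.median(T[m],0),1e3*T[m].min(0),1e3*T[m].max(0))
E
python3 k.py; python3 s.py
```

```text
9.6 [0.42802139 0.29724726 0.07864951] [ 179.97691268   22.03343292 -178.06972534] [0.00868335 0.47221336 0.26022498]
key (from fit) in tool, mm [ 2.87571146 -0.17910986 37.45008429]
white patch mm 1453 [ 5.49400949 -2.4415247  36.65974153] [ -6.20398956 -30.01126442  34.70534447] [31.47337138 12.78933478 50.39252116]
9.65 [0.42818664 0.29738401 0.07898472] [ 0.06058952  0.29770862 -0.0384656 ]
wrist -0.06 636 [0.0614 0.0624 0.0814]
wrist -0.04 247 [0.0682 0.0687 0.069 ]
wrist -0.02 0 
wrist 0.0 0 
wrist 0.02 0 
wrist 0.04 0 
wrist 0.06 0 
wrist 0.08 0 
side -0.06 64 [0.0593 0.0629 0.0876]
side -0.04 54 [0.1037 0.1066 0.1091]
side -0.02 52 [0.1103 0.113  0.1157]
side 0.0 53 [0.1088 0.1135 0.1154]
side 0.02 54 [0.1083 0.1127 0.1148]
side 0.04 51 [0.1097 0.1127 0.115 ]
side 0.06 47 [0.1086 0.1132 0.115 ]
side 0.08 17 [0.1039 0.107  0.1122]
```

>>> play_rows([
  [[2,0,10],[0,0,0],1],
  [[3.5,0,20],[0,0,0],1],
  [[3.5,0,30],[0,0,0],1],
  [[3.5,0,36],[0,0,0],1],
  [[3.5,0,40],[0,0,0],1],
  [[3.5,0,42],[0,0,0],1],
  [[3.5,0,42],[0,0,0],1],
])

```text
time: 10.45
ee_pos: [0.4402, 0.2974, 0.0373]
tcp_rot: [-180.0, 22.0, -178.1]
wrist_force: [-0.6, 0.6, 0.0]
opening: -0.0
grasp_force: 0.0
```

```bash
python3 k.py; python3 - <<'E'
import cv2,glob
f=sorted(glob.glob("pics/k_1*.png"))[-1]; cv2.imwrite("pics/f.png",cv2.imread(f))
E
```

```text
10.45 [0.44017422 0.29738029 0.03726397] [-179.99199455   21.98894874 -178.05695902] [-0.55453399  0.57084516  0.02771584]
key (from fit) in tool, mm [-1.38273455  0.11177933 -5.47207335]
white patch mm 82 [ 25.73898739 -25.15435961   5.38959121] [ 24.22796902 -29.88626392   5.00104572] [27.62726991 24.0573025   6.79608571]
```

View pics/f.png

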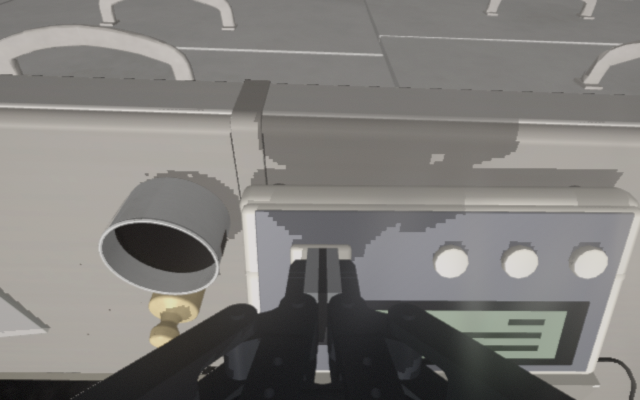

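The fingertips are over the start key (290–350, 245), well clear of key_3 at (450,262). The weight and tin are clear on the left. I'll press gently.

>>> play_rows([
  [[0,0,1],[0,0,0],1],
  [[0,0,2],[0,0,0],1],
  [[0,0,3],[0,0,0],1],
  [[0,0,4],[0,0,0],1],
  [[0,0,4],[0,0,0],1],
])

```text
time: 11.0
ee_pos: [0.4418, 0.2976, 0.0339]
tcp_rot: [180.0, 22.0, -178.1]
wrist_force: [-0.8, 0.0, 2.6]
opening: -0.0001
grasp_force: 0.9
```

>>> play_rows([
  [[0,0,0.7],[0,0,0],1],
  [[0,0,1.4],[0,0,0],1],
  [[0,0,1.4],[0,0,0],1],
  [[0,0,1.4],[0,0,0],1],
])

```text
time: 11.4
ee_pos: [0.4422, 0.2977, 0.0329]
tcp_rot: [180.0, 22.0, -178.1]
wrist_force: [-2.7, -0.8, 5.5]
opening: 0.0
grasp_force: 3.1
```

Force is now about 6 N, above the spring's 2.5 N, so the key is at its stop. I'll withdraw along the key's normal, then up.

>>> play_rows([
  [[0,0,0],[0,0,0],1],
  [[0,0,-4],[0,0,0],1],
  [[0,0,-15],[0,0,0],1],
  [[0,0,-40],[0,0,0],1],
  [[0,0,-70],[0,0,0],1],
  [[0,0,-100],[0,0,0],1],
  [[0,0,-120],[0,0,0],1],
  [[0,0,-120],[0,0,0],1],
  [[0,0,-120],[0,0,0],1],
])

```text
time: 12.3
ee_pos: [0.3971, 0.2961, 0.1439]
tcp_rot: [180.0, 22.0, -178.0]
wrist_force: [1.0, 0.3, 0.4]
opening: 0.0002
grasp_force: 0.0
```

```bash
python3 s.py | grep side; python3 - <<'E'
from h import *
o=telemetry.get_obs(); p=np.load("pose.npy"); im,P=cloud("wrist")
L=R.from_euler('z',-p[2]).apply((P.reshape(-1,3)-[p[0],p[1],0]))
for y in(.068,.036,.004,-.056):
    k=keyp(y); s=L[(abs(L[:,0]-k[0])<.004)&(abs(L[:,1]-y)<.004)]; print("key",y,len(s),np.median(s[:,2]-k[2]+(s[:,0]-k[0])*-t22).round(4))
E
```

```text
side -0.06 69 [0.0606 0.0629 0.0871]
side -0.04 55 [0.103  0.1057 0.1081]
side -0.02 48 [0.1101 0.1129 0.115 ]
side 0.0 50 [0.1102 0.1133 0.1151]
side 0.02 50 [0.1103 0.1125 0.1149]
side 0.04 41 [0.1101 0.1135 0.1151]
side 0.06 47 [0.1096 0.113  0.1156]
side 0.08 17 [0.1034 0.1079 0.1124]
key 0.068 108 0.0007
key 0.036 112 0.0007
key 0.004 171 0.0004
key -0.056 117 0.0013
```

The hood is shut, all four keys are up, and the arm is clear. I'll hand it in.

```bash
python3 -c "
from workcell import workorder
print(workorder.job_done())"
```

```text
the job is handed in; nothing more can be done
None
```

I pressed the hood fully shut, then pressed the start key to its stop at about 6 N and withdrew. Depth readings then showed the hood level and all four keys up; the dish, tin, weight, beaker and spatula were not re-measured. I handed the job in at about 12 s, and no verdict was returned.

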